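# Hang the splash guard on its stud and snap it home on a cylinder head

## Robot

A 6-joint arm with a two-finger parallel gripper is mounted at the origin on the work surface. World frame = base frame: x ahead of the robot, y to its left, z up, the work surface at z = 0. Lengths are in mm, angles in rad, forces in N, time in s.
With the tool pointing down it reaches from about 275 to 725 mm from the base axis. Payload 5.6 kg.
Tool frame: the origin (TCP) lies at the very end of the fingers, on their centre line; the grasp point (between the pads) lies 19 mm behind it (hold_point_z is the distance from the TCP to the grasp point, in mm); z points along the fingers, y is the line along which they close (so a half turn about z gives the same grasp; the last joint's range is limited). The gripper opens to 85 mm and grips with 20 to 120 N. Pads are 22 mm wide; open, the fingers measure 114 mm over their backs; the gripper's body (76 mm by 85 mm) begins 54 mm behind the grasp point. The pads swing forward as they close: fully open they stand 13 mm farther back than shut.
Start: joints at [1.613, 0.255, 0.108, 0, -1.424, -0.285], TCP at [132.204, 533.868, 231.283] pointing down, gripper open.
Joint ranges: [-2.95, 2.95], [-1.21, 1.97], [-1.09, 1.5], [-2.87, 1.71], [-2.94, -0.07], [-3.05, 3.05]. Speed limits (rad/s): [2.57, 2.57, 3.14, 3.14, 3.14, 3.14].

## Interface

Orientations are given as a unit quaternion [x, y, z, w].
In Python, from workcell import get_state, capture, camera_model, finish_job, hold_point_z gives the robot as it stands.
- The arm moves only by the shell command python3 -m creep 'ROWS' [OPENING] [FORCE]. ROWS is a JSON object of lists of equal length, an entry for each row: "dp": the shift along the tool's x, y, z in mm, a list of three; "yaw": the turn about the tool's z in rad. A call has 1 to 10 rows; each row is the pose to reach, as a shift and turn from the pose commanded when the call began, along the tool's axes at that moment; what a row does not reach only later rows make up. A row lasts 1/12 s, in which the tool goes at most 41.7 mm and 7.16 degrees, less where a joint would pass 70% of its speed; a pose out of reach is approached as far as the arm can. A call with a gripper value outside its range is refused whole. OPENING is the opening, from -1 (shut) to 1 (fully open), so that 0 is half open, set as the call begins (- or left out, the last holds). The fingers move at their own pace and stop on an object; FORCE is the grip in N (left out, the last holds). Time passes only in rows, so rows that repeat a pose let the fingers close. It gives the time, the measured TCP pose, the force, the opening and the grip force at its end, in the units of the state.
- get_state(): the state, without advancing time (a new reading comes with each control period).
- capture(name): name is "scene" or "side" or "wrist"; returns (picture, depth): 384x512x3 uint8, red, green, blue; 384x512 float32, mm along the optical axis (not along the pixel's ray), 0 where there is no reading.
- camera_model(name): a dict with "fovy" (degrees; the focal length in pixels is half the picture's height over the tangent of half this angle, whatever the lens; pixels are square), "cx", "cy" (the principal point, pixels), "dist_coeffs" ([k1, k2, p1, p2, k3] as OpenCV has them; the pictures are not rectified), "extrinsics" (4x4, takes a point from camera to world coordinates). Camera axes: x right, y down, z forward; pixel columns grow to the right and rows downward; lengths in mm; the calibration is good to about 2 mm. A picture is of the moment at which its call begins: read the wrist's pose just before it. camera_model takes no time and is no camera call; for the wrist camera it gives the pose at the moment of the call.
- finish_job(): hands the job in; it is judged then, once.
The state is a dict: "time": time; "q": joint angles; "dq": joint speeds; "joint_efforts": joint torques, N m; "eef_pos": TCP position; "tool_rot": TCP orientation; "ft_force": force on the tool from outside, world axes, zero at the start; "torque": the same for the moment, N m; "width": opening from 0.0 (shut) to 1.0 (fully open); "gripper_force": force on a finger pad.
Only numpy, scipy, OpenCV 4.12 (cv2) and the standard library are available. Lean on these libraries where they do the work, as an engineer would, in place of code of your own. Each camera call takes 0.05 s, during which the arm holds its last target. There are 200 camera calls.

## Task

Fit the black splash guard onto the aluminium cylinder head: first hang its eye over the upright brass stud with the other end still up on the spring rollers, then press the yellow-dot end down past the rollers until it snaps and the guard sits flush on both orange pads. Keep pressing that end down firmly (about 10 N) and finish like that, still pressing; leave everything else on the bench where it is.

Things in the scene. Friction and masses are not known exactly. Their poses are not given: they have to be found in the camera images.
- guard: Black plastic splash guard, 0.14 kg, an upside-down channel lying right way up. Origin below the lug's centre, level with the rims of its side walls; x across, y from eye end to yellow-dot end, z up. Walls 26 mm deep, 3 mm thick, 56 mm wide overall, from y = -37.5 to 76.5 mm. Top plate 5 mm thick, its top 31 mm up; a 40 mm wide tongue of it runs to y = -70 mm
- eye (a point): Centre of the eye, a 15 mm square hole through the tongue of the guard, at the plate's underside: 55 mm from the guard's origin along its -y, 26 mm up. The plate is 5 mm thick there
- barb (a point): Axis of the white barb under the guard, a round bar 12 mm thick and 26 mm long across (x), on a 4 mm thick web under the plate: 55 mm from the guard's origin along +y, 10 mm up (6 mm radius, so its underside is 4 mm above the rim of the walls)
- dot (a point): Centre of the 22 mm yellow dot on the guard's top face, straight above the barb, 31 mm above the guard's origin: the place to press
- head: Fixed aluminium cylinder head, 150 mm (x) by 200 mm (y), deck 70 mm above the bench, two rows of black valve springs 92.5 mm high at x = +-57 mm. Origin: centre of its underside; z up. Home, the guard lies with its x, y, z along the head's, its origin 74 mm straight above the head's, on two 4 mm thick orange pads: by the stud (y = -39 to -25 mm) and at seat
- stud_tip (a point): Top of the upright brass stud, 11 mm in diameter, tapering to 5 mm over the topmost 7 mm; 55 mm from the head's origin along -y; the tip is 135 mm above the bench, 65 mm above the deck. Home, the point eye is 35 mm below this point
- catch (a point): Midpoint between the axes of two spring-loaded steel rollers, 55 mm from the head's origin along +y, 92 mm above the bench. Rollers 8 mm thick, 32 mm long along x, axes 15 mm apart, springing apart in y. The barb's axis first touches them 6.6 mm above this point; pushing down takes up to 8 to 14 N, then drops suddenly; home, the barb's axis is 8 mm below it
- seat: Orange pad, 60 by 10 mm, 4 mm thick, on the deck 73 mm from the head's origin along +y, on which the guard's yellow-dot end lands; its top is 74 mm above the bench. Before the snap the guard can rest by itself, eye on the stud, on the stud-side pad and the rollers, tilted about 0.12 rad, yellow-dot end up
- spray_can: Bystander: blue spray can, 58 mm across, 192 mm tall, standing; origin at its foot
- tin: Bystander: round tin with red lid, 90 mm across, 60 mm tall; origin at its foot
- ratchet: Bystander: ratchet handle lying flat, about 240 mm long along its x, up to 24 mm high; origin on its underside near the middle
- socket: Bystander: steel socket standing on the bench, 26 mm across, 38 mm tall; origin at its foot
- hammer: Bystander: hammer lying on the bench, along its x
- screwdriver: Bystander: screwdriver lying on the bench, along its x
- lug (a point): Top centre of the red lug on the guard, the place to grip it: 12 mm thick (x), 44 mm long (y), standing 28 mm above the plate, 31 to 59 mm above the guard's origin, straight over that origin
Not all that is in view belongs to the job. Of the things shaped like the guard, the black one is meant. Several things have the shape of the head; the one meant has the colours described above.

How it is judged (in metres and radians):
On the way, in this order (a step that is already met when the one before it is completed fails the run):
1. the eye hangs over the stud, at least 8 mm below its tip, with the barb still above the rollers (horizontal distance between eye and stud_tip below 0.006 m and z of eye in the frame of stud_tip below -0.008 m and z of barb in the frame of catch above 0.003 m), for 0.1 s.
2. the barb has snapped past the rollers and the guard is down on its pads (horizontal distance between eye and stud_tip below 0.006 m and z of barb in the frame of catch below -0.006 m), for 0.1 s.
At the end, for the whole second after the job is handed in: Guard home: eye within 6 mm of the stud axis and 2.5 mm of its home height; barb below the rollers within 2 mm of home, within 12 mm sideways; at rest; the robot still touching it (over 2 N) and the guard bearing on the orange seat pad with over 3 N through the last second (all of step 2 and z of eye in the frame of stud_tip below -0.0325 m and horizontal distance between barb and catch below 0.012 m and contact force between guard and seat above 3 N and contact force between any of the fingers, the arm and guard above 2 N and linear speed of guard below 0.02 m/s); the arm keeps its last pose, push and grip.
It fails at once if a bystander was moved more than 30 mm (distance of any of spray_can, tin, ratchet, socket, hammer, screwdriver from where it was at the start of the episode above 0.03 m).
It also fails if it takes over 58 s, if anything falls off the work surface, if the arm or the gripper's body presses on something with over 40 N, if the wrist force passes 120 N, or if a joint passes its speed limit or range.

## Working session

There is one attempt and no reset: what is moved stays moved. The work goes in short steps, Python scripts to look and compute and a shell command to move; the robot and the scene stay as the last step left them, time stands still between calls to the robot, and variables do not carry over. Pictures are saved under pics/ and viewed, at most 10 in all, crops included, and the job is handed in when it is done.

```bash
mkdir -p pics; cat > h.py <<'E'
import numpy as np, cv2, json
from workcell import *
def snap(n):
    m=camera_model(n); p,d=capture(n)
    np.savez(f'{n}.npz',p=p,d=d,**{k:np.array(v) for k,v in m.items()})
    return p,d
def world(n,pts,depth=None,z=None):
    f=np.load(f'{n}.npz'); F=192/np.tan(np.radians(f['fovy'])/2)
    K=np.array([[F,0,f['cx']],[0,F,f['cy']],[0,0,1.]]); T=f['extrinsics']
    pts=np.array(pts,float).reshape(-1,2)
    u=cv2.undistortPoints(pts.reshape(-1,1,2),K,f['dist_coeffs']).reshape(-1,2)
    out=[]
    for (a,b),(c,r) in zip(u,pts):
        ray=T[:3,:3]@np.array([a,b,1.])
        if z is None:
            w=f['d'][int(r)-1:int(r)+2,int(c)-1:int(c)+2]; s=np.median(w[w>0]) if (w>0).any() else np.nan
        else: s=(z-T[2,3])/ray[2]
        out.append(T[:3,3]+s*ray)
    return np.array(out)
def save(p,name,box=None,s=1):
    if box: p=p[box[1]:box[3],box[0]:box[2]]
    cv2.imwrite(f'pics/{name}.png',cv2.resize(p[:,:,::-1],None,fx=s,fy=s,interpolation=cv2.INTER_CUBIC))
E
python3 - <<'E'
from h import *
for n in('scene','side'):
    p,d=snap(n); save(p,n+'0',s=1.5)
print(get_state(), hold_point_z)
E
```

```text
{'time': 0.1, 'q': array([ 1.61261112e+00,  2.55651584e-01,  1.07125492e-01, -4.16432765e-04,
       -1.42390432e+00, -2.84608129e-01]), 'dq': array([ 0.00012075, -0.00031815,  0.00400264,  0.00157046,  0.00076914,
        0.00109516]), 'joint_efforts': array([-2.18626468e-03, -3.87603593e+01,  2.38476133e+01,  5.37805125e+00,
       -3.81069258e-03,  1.71628940e-06]), 'eef_pos': array([132.06684544, 533.44558004, 230.50288419]), 'tool_rot': array([ 9.92636405e-01, -1.21129090e-01, -7.04529156e-05,  8.39647201e-04]), 'ft_force': array([ 0.70747382, -0.180763  ,  0.20464717]), 'torque': array([ 0.05450823,  0.03336602, -0.0335424 ]), 'gripper_force': 0.0, 'width': 0.9986688523530243} 18.700000000000003
```

View pics/scene0.png

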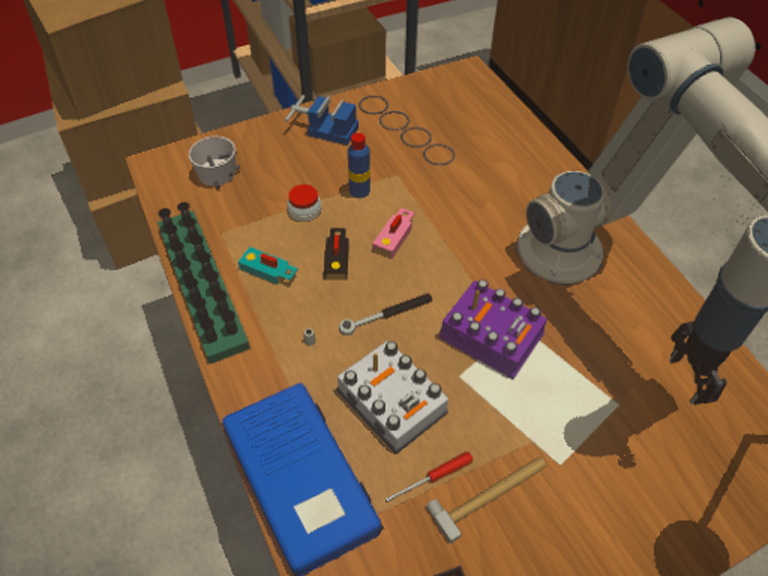

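View pics/side0.png

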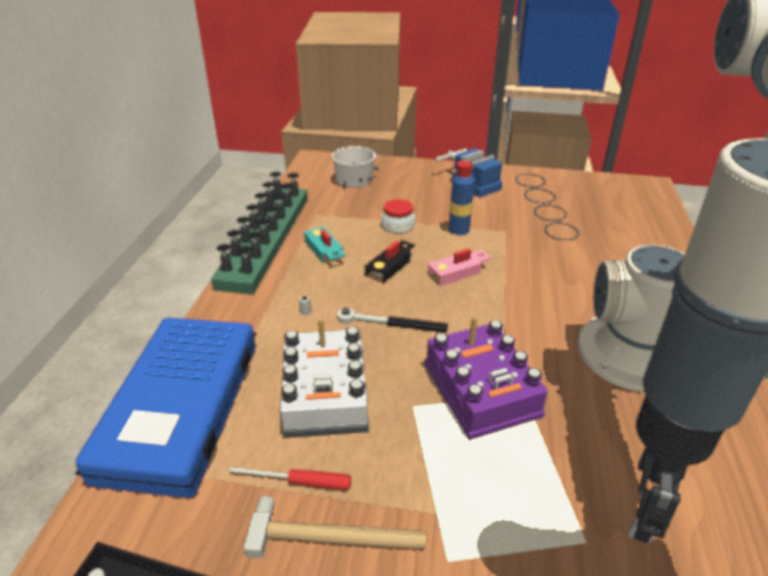

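Scene (768-px view): guard-like things are teal (267,263), black (336,253) and pink (393,232). Head-like things are aluminium (392,392) and purple (495,325). By the description I choose the black guard and the aluminium head. Next is a close crop of each to check.

```bash
python3 - <<'E'
from h import *
f=np.load('scene.npz')['p']; g=np.load('side.npz')['p']
def c(p,b,w,h): return cv2.resize(p[b[1]:b[3],b[0]:b[2]],(w,h),interpolation=cv2.INTER_CUBIC)
a=c(f,(195,145,255,190),400,300); b=c(f,(215,220,305,305),318,300)
cc=c(g,(230,150,290,195),400,300); d=c(g,(180,205,255,290),265,300)
im=np.zeros((600,718,3),np.uint8); im[:300,:400]=a; im[:300,400:718]=b; im[300:,:400]=cc; im[300:,400:665]=d
cv2.imwrite('pics/crop1.png',im[:,:,::-1])
E
```

```text
(no output)
```

View pics/crop1.png

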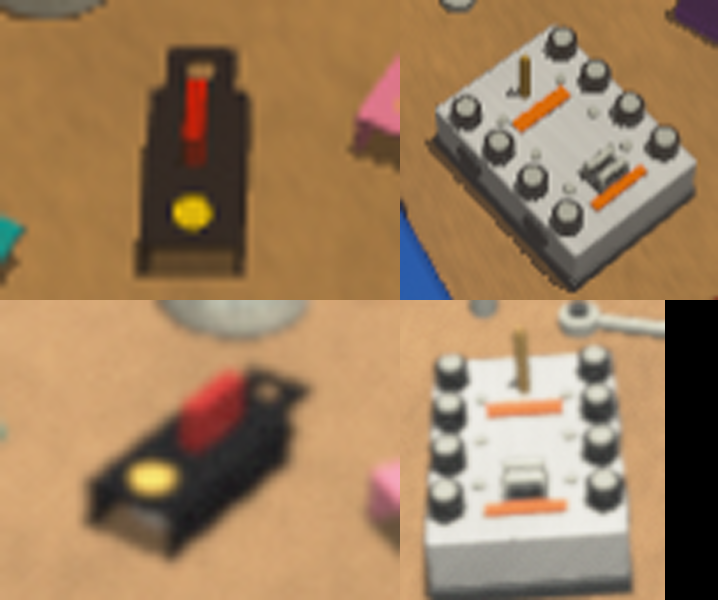

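The crop shows the black guard with its red lug, yellow dot (crop 192,213) and eye (202,71). The aluminium head shows a brass stud tip (525,57), stud pad (541,110) and seat pad (619,188). I'll compute poses from both cameras.

```bash
python3 - <<'E'
from h import *
np.set_printoptions(precision=1,suppress=True)
S=dict(scene=dict(dot=(223.3,176.5),eye=(224.8,155.1),stud=(249.9,235.6),pad1=(254.4,250.7),pad2=(276.5,272.8)),
 side=dict(dot=(252.3,176.2),eye=(269.7,163.3),stud=(213.5,213.6),pad1=(214.9,235.1),pad2=(215.2,263.4)))
Z=dict(dot=31,eye=29,stud=135,pad1=74,pad2=74)
for n in S:
  for k,v in S[n].items(): print(n,k,world(n,v,z=Z[k])[0],'depth',world(n,v)[0])
  e,d=[world(n,S[n][k],z=Z[k])[0] for k in('eye','dot')]; print('guard o',(e+d)/2,np.arctan2(*(d-e)[[1,0]]),np.linalg.norm(d-e))
  a,b,s=[world(n,S[n][k],z=Z[k])[0] for k in('pad1','pad2','stud')]; print('head o',a+(b-a)*32/105,np.arctan2(*(b-a)[[1,0]]),np.linalg.norm(b-a),np.linalg.norm((b-s)[:2]))
E
```

```text
scene dot [ 556.3 -170.9   31. ] depth [ 556.2 -171.2   30.6]
scene eye [ 508.5 -268.4   29. ] depth [ 500.3 -290.5    3. ]
scene stud [604.6 164.7 135. ] depth [586.4 125.6  67.1]
scene pad1 [599.5 187.4  74. ] depth [598.2 184.6  68.7]
scene pad2 [571.7 288.3  74. ] depth [571.5 288.1  73.4]
guard o [ 532.4 -219.6   30. ] 1.1153000786817286 108.5268841289593
head o [591.1 218.2  74. ] 1.839458930781776 104.70602754383494 127.91381824583691
side dot [ 556.1 -170.7   31. ] depth [ 556.3 -171.8   30.2]
side eye [ 507.9 -266.9   29. ] depth [ 509.2 -277.3   22.2]
side stud [601.7 169.1 135. ] depth [603.  164.9 131.3]
side pad1 [596.7 187.8  74. ] depth [597.8 184.2  70.5]
side pad2 [569.9 289.1  74. ] depth [570.5 287.1  71.7]
guard o [ 532.  -218.8   30. ] 1.106623622396979 107.62495020989152
head o [588.5 218.7  74. ] 1.8292992074870822 104.82666144481834 124.19927767535793
```

```bash
cat >> h.py <<'E'
from scipy.spatial.transform import Rotation as Ro
def delta(xyz,heading=None):
    "tool-axis shift and yaw to bring TCP to xyz with tool x at heading"
    s=get_state(); R=Ro.from_quat(s['tool_rot']).as_matrix()
    d=R.T@(np.array(xyz)-s['eef_pos']); h=np.arctan2(R[1,0],R[0,0])
    y=None if heading is None else -((heading-h+np.pi)%(2*np.pi)-np.pi)
    print('t',round(s['time'],2),'eef',s['eef_pos'].round(1),'dp',d.round(1),'h',round(h,3),'yaw',y,'F',s['ft_force'].round(1),'w',round(s['width'],3),'q',s['q'].round(2))
E
python3 -m creep '{"dp":[[10,11,0],[36,40,0],[65,72,0],[94,104,0],[123,136,0],[152,168,0],[181,200,0],[210,232,0],[239,264,0],[268,296,0]],"yaw":[0.05,0.15,0.25,0.35,0.45,0.55,0.65,0.75,0.85,0.95]}' 1 40
python3 -c "
from h import *
delta([532,-219,231],1.11-np.pi)"
```

```text
time: 0.93
eef_pos: [315.5, 190.8, 231.3]
tool_rot: [0.826, -0.563, -0.0, -0.0]
ft_force: [1.7, 0.0, 0.3]
width: 1.004
gripper_force: 0.0
t 0.93 eef [315.5 190.8 231.3] dp [ 4.605e+02 -5.190e+01  1.000e-01] h -1.197 yaw 0.8346639795405411 F [1.7 0.  0.3] w 1.004 q [ 0.98 -0.11 -0.3  -0.   -1.39 -0.6 ]
```

```bash
python3 -m creep '{"dp":[[34,-4,0],[68,-8,0],[102,-12,0],[136,-16,0],[170,-20,0],[204,-24,0],[238,-28,0],[272,-32,0],[304,-35,0],[334,-38,0]],"yaw":[0.09,0.18,0.27,0.36,0.45,0.54,0.63,0.72,0.8,0.83]}'
python3 -c "
from h import *
delta([532,-219,231],1.11-np.pi)"
```

```text
time: 1.77
eef_pos: [474.2, -105.4, 230.8]
tool_rot: [-0.529, 0.849, 0.0, -0.0]
ft_force: [0.0, 0.8, 0.9]
width: 0.998
gripper_force: 0.0
t 1.77 eef [ 474.2 -105.4  230.8] dp [  76.4 -101.9   -0.3] h -2.028 yaw 0.003914355915409118 F [0.  0.8 0.9] w 0.998 q [ 0.1   0.13 -0.05 -0.   -1.39 -0.56]
```

```bash
python3 -m creep '{"dp":[[19,-25,0],[38,-50,0],[57,-76,0],[70,-94,0],[76,-102,0],[76,-102,0],[76,-102,0]],"yaw":[0,0,0,0,0,0,0]}'
python3 - <<'E'
from h import *
delta([532,-219,231],1.11-np.pi)
p,d=snap('wrist'); save(p,'wr1',s=1.5); print(camera_model('wrist'))
E
```

```text
time: 2.35
eef_pos: [532.3, -216.4, 230.6]
tool_rot: [-0.53, 0.848, 0.001, -0.0]
ft_force: [-0.0, -0.0, -0.6]
width: 0.996
gripper_force: 0.0
t 2.35 eef [ 532.3 -216.4  230.6] dp [ 2.5 -0.9 -0.4] h -2.024 yaw 0.007990604674660062 F [-0.  -0.  -0.6] w 0.996 q [-0.11  0.31  0.18 -0.   -1.44 -0.34]
{'fovy': 67.5558229076793, 'cx': 260.1609701155247, 'cy': 192.803831821371, 'dist_coeffs': array([-0.06547056,  0.        ,  0.        ,  0.        ,  0.        ]), 'extrinsics': array([[-8.99714396e-01,  4.15900110e-01,  1.32442836e-01,
         4.96270821e+02],
       [ 4.36478675e-01,  8.56869879e-01,  2.74336248e-01,
        -2.85566869e+02],
       [ 6.10198420e-04,  3.04632745e-01, -9.52469694e-01,
         3.72832084e+02],
       [ 0.00000000e+00,  0.00000000e+00,  0.00000000e+00,
         1.00000000e+00]])}
```

View pics/wr1.png

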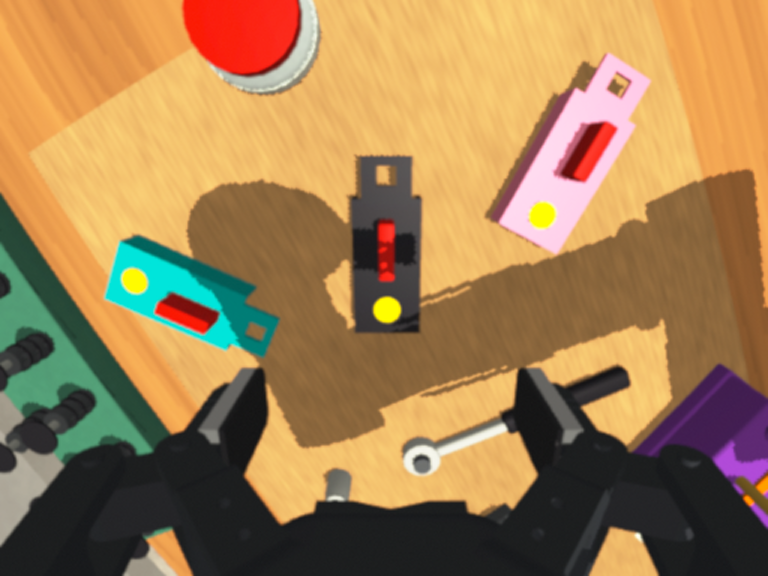

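Wrist view: the eye is at (386,175), the dot at (387,310) and the lug top at about (387,248), well aligned with the tool.

```bash
python3 - <<'E'
from h import *
np.set_printoptions(precision=1,suppress=True)
n=lambda x,y:((x+.5)/1.5-.5,(y+.5)/1.5-.5)
e=world('wrist',n(386,174.5),z=29)[0]; d=world('wrist',n(387,310),z=31)[0]; l1=world('wrist',n(387,221),z=59)[0]; l2=world('wrist',n(387,281),z=59)[0]
print(e,d,(e+d)/2,np.linalg.norm(e-d),np.arctan2(*(d-e)[[1,0]]),l1,l2,world('wrist',n(387,310)),world('wrist',n(387,250)))
o=(e+d)/2; delta([o[0],o[1],36],np.arctan2(*(e-d)[[1,0]]))
E
```

```text
[ 506.2 -272.8   29. ] [ 554.3 -172.6   31. ] [ 530.3 -222.7   30. ] 111.12262530535448 1.122935565691582 [ 519.2 -244.    59. ] [ 539.2 -203.    59. ] [[ 554.4 -172.4   30.5]] [[ 528.8 -224.4   58.2]]
t 2.4 eef [ 532.2 -215.9  231.1] dp [  7.   -1.3 195.1] h -2.023 yaw -0.004012156529072719 F [0.3 0.3 0.3] w 0.999 q [-0.1  0.3  0.2 -0.  -1.4 -0.3]
```

```bash
python3 -m creep '{"dp":[[3,0,20],[6,-1,50],[7,-1,80],[7,-1,110],[7,-1,140],[7,-1,165],[7,-1,180],[7,-1,190],[7,-1,194],[7,-1,194]],"yaw":[0,0,0,0,0,0,0,0,0,0]}'
python3 -c "
from h import *
delta([530,-222.7,36])"
```

```text
time: 3.23
eef_pos: [530.3, -222.6, 37.3]
tool_rot: [-0.531, 0.847, 0.0, -0.0]
ft_force: [0.2, -0.4, 1.1]
width: 1.004
gripper_force: 0.0
t 3.23 eef [ 530.3 -222.6   37.3] dp [0.2 0.2 1.3] h -2.022 yaw None F [ 0.2 -0.4  1.1] w 1.004 q [-0.13  0.44 -0.15  0.   -0.99 -0.33]
```

```bash
python3 -m creep '{"dp":[[0,0,0],[0,0,0],[0,0,0],[0,0,0],[0,0,0],[0,0,0],[0,0,0],[0,0,0],[0,0,0],[0,0,0]],"yaw":[0,0,0,0,0,0,0,0,0,0]}' -1 60
python3 -m creep '{"dp":[[0,0,-10],[0,0,-30],[0,0,-60],[0,0,-90],[0,0,-120],[0,0,-150],[0,0,-180],[0,0,-200],[0,0,-210],[0,0,-210]],"yaw":[0,0,0,0,0,0,0,0,0,0]}'
python3 -c "
from h import *
s=1.834
delta([590,218,245],s-np.pi)"
```

```text
time: 4.07
eef_pos: [530.8, -223.4, 37.8]
tool_rot: [-0.531, 0.848, -0.0, 0.0]
ft_force: [-0.0, -1.0, 3.5]
width: 0.126
gripper_force: 60.4
time: 4.9
eef_pos: [531.1, -223.4, 249.6]
tool_rot: [-0.531, 0.848, -0.001, 0.001]
ft_force: [0.4, -0.3, -2.0]
width: 0.121
gripper_force: 59.8
t 4.9 eef [ 531.1 -223.4  249.6] dp [-422.8  139.8    4.5] h -2.023 yaw -0.7151951306527811 F [ 0.4 -0.3 -2. ] w 0.121 q [-0.13  0.3   0.22  0.   -1.48 -0.33]
```

```bash
python3 -m creep '{"dp":[[-14,6,0],[-45,18,0],[-80,31,0],[-115,45,0],[-150,58,0],[-185,72,0],[-220,86,0],[-255,99,0],[-290,113,0],[-325,127,0]],"yaw":[-0.02,-0.07,-0.12,-0.18,-0.24,-0.3,-0.36,-0.42,-0.48,-0.54]}'
python3 -c "
from h import *
s=1.834
delta([572,286,250],s-np.pi)"
```

```text
time: 5.73
eef_pos: [556.8, 126.3, 244.9]
tool_rot: [0.739, -0.674, -0.001, 0.002]
ft_force: [1.3, -0.2, -1.7]
width: 0.12
gripper_force: 59.8
t 5.73 eef [556.8 126.3 244.9] dp [-157.6  -29.6   -5.3] h -1.48 yaw -0.17223362360107863 F [ 1.3 -0.2 -1.7] w 0.12 q [ 0.5   0.3   0.2  -0.   -1.48 -0.41]
```

```bash
python3 -m creep '{"dp":[[-33,-6,0],[-66,-12,-2],[-98,-18,-4],[-125,-23,-5],[-142,-27,-5],[-152,-29,-5],[-157,-29,-5],[-157,-29,-5],[-157,-29,-5],[-157,-29,-5]],"yaw":[-0.05,-0.1,-0.14,-0.17,-0.17,-0.17,-0.17,-0.17,-0.17,-0.17]}'
python3 - <<'E'
from h import *
s=1.834
delta([572,286,250],s-np.pi)
p,d=snap('wrist'); save(p,'wr2',s=1.5); print(get_state()['eef_pos'])
E
```

```text
time: 6.57
eef_pos: [573.2, 282.3, 252.4]
tool_rot: [0.792, -0.611, 0.0, 0.0]
ft_force: [0.3, 0.1, -1.3]
width: 0.126
gripper_force: 59.8
t 6.57 eef [573.2 282.3 252.4] dp [-3.9  0.2  2.4] h -1.314 yaw -0.006390888065057609 F [ 0.3  0.1 -1.3] w 0.126 q [ 0.7   0.43  0.42  0.   -1.56 -0.44]
[573.2736484  282.3846942  252.61411739]
```

View pics/wr2.png

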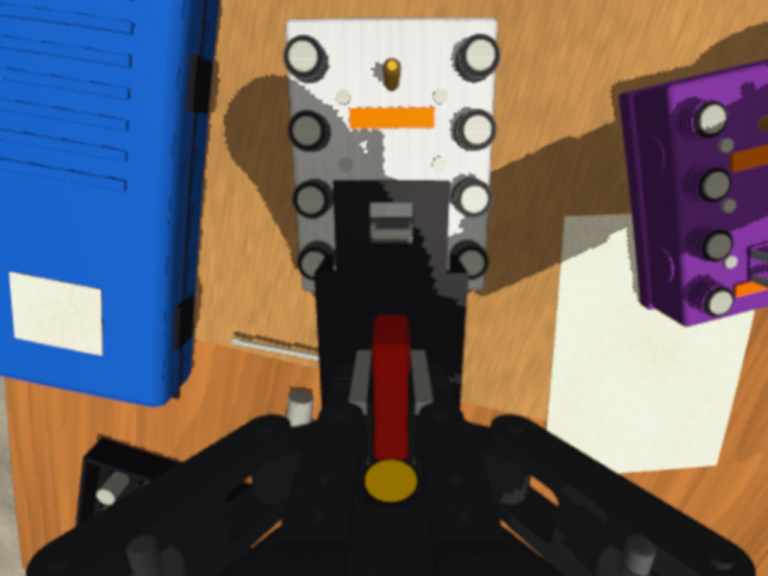

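```bash
python3 - <<'E'
from h import *
f=np.load('wrist.npz')
p=f['p'];b=(210,25,310,190)
save(p,'wr2c',b,3.6)
np.set_printoptions(precision=1,suppress=True)
print(f['d'][118:170:6,225:300:7])
E
```

```text
[[314.2 314.7 313.3 315.  314.7 316.5 315.5 315.3 313.5 315.3 314.5]
 [144.8 145.3 144.8 145.1 144.6 146.7 146.4 145.3 146.5 146.4 145.8]
 [146.  146.3 146.9 146.4 145.3 146.4 146.4 146.5 146.3 146.5 147.5]
 [148.  147.7 147.9 147.1 320.7 321.  320.5 321.8 147.8 148.  146.8]
 [148.4 148.3 148.8 148.4 322.4 322.9 323.1 322.3 148.  149.5 148.7]
 [149.4 149.9 149.7 149.9 322.2   0.  320.6 315.4 150.5 150.3 149.6]
 [150.2 150.1 151.2 150.5 301.5 302.6 302.7 302.3 149.4 149.8 150.4]
 [150.9 151.4 152.4 150.5 325.5 326.6 326.2 326.8 152.3 151.5 152.2]
 [152.2 152.5 153.2 153.5 152.4 152.9 151.9 151.7 152.4 152.9 151.1]]
```

View pics/wr2c.png

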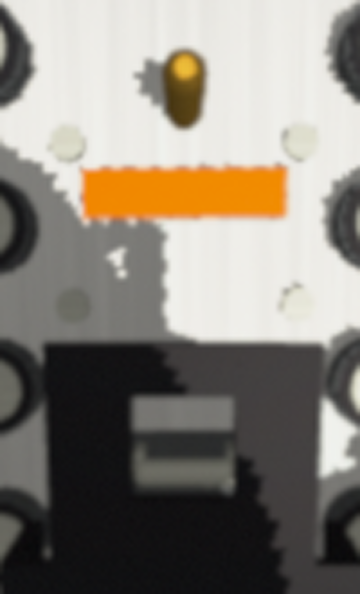

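```bash
python3 - <<'E'
from h import *
np.set_printoptions(precision=2,suppress=True)
n=lambda x,y:(210+(x+.5)/3.6-.5,25+(y+.5)/3.6-.5)
s=get_state()
zt=world('wrist',[(228,148),(295,148),(228,136),(295,136)]); print('plate',zt[:,2])
t=world('wrist',n(185,66),z=135)[0]
for z in (s['eef_pos'][2]-7, np.mean(zt[:,2])):
  a,b=[world('wrist',n(184,y),z=z)[0] for y in(396,493)]; l,r=[world('wrist',n(x,445),z=z)[0] for x in(131,237)]
  e=(a+b)/2; print('eye',e,np.linalg.norm(a-b),np.linalg.norm(l-r),'edge head',np.arctan2(*(r-l)[[1,0]]))
  R=Ro.from_quat(s['tool_rot']).as_matrix(); print('shift',R.T@(t-e),'eye rel tcp',R.T@(e-s['eef_pos']))
pl,pr=[world('wrist',n(x,193),z=74)[0] for x in(82,287)]; m=(pl+pr)/2; print('padheading',np.arctan2(*(pr-pl)[[1,0]]),np.linalg.norm(pr-pl),'tip',t,'pad',m,m-t)
c=[world('wrist',n(x,y),z=92.5)[0] for x,y in ((-10,43),(370,43))]
E
```

```text
plate [244.87 244.67 244.95 245.01]
eye [584.87 229.84 245.61] 14.018601686982729 15.270822398313586 edge head -2.8845206232826905
shift [ 70.29   0.43 110.62] eye rel tcp [53.77  2.13  7.  ]
eye [584.84 229.95 244.88] 14.08826426790862 15.34670763457907 edge head -2.884520623282692
shift [ 70.4    0.43 109.88] eye rel tcp [53.65  2.14  7.74]
padheading -2.884402862932735 59.745996633450154 tip [602.33 161.75 135.  ] pad [596.38 184.14  74.  ] [ -5.95  22.4  -61.  ]
```

```bash
python3 -m creep '{"dp":[[4,0,8],[12,0,24],[20,0,45],[30,0,66],[36,0,82],[40,0,91],[40,0,95],[40,0,95],[40,0,95],[40,0,95]],"yaw":[0,0,0,0,0,0,0,0,0,0]}'
python3 - <<'E'
from h import *
delta([572,286,250],-2.884+np.pi/2)
p,d=snap('wrist'); b=(210,60,310,200)
save(p,'wr3c',b,4.2)
E
```

```text
time: 7.45
eef_pos: [584.0, 245.5, 158.7]
tool_rot: [0.792, -0.61, 0.001, -0.001]
ft_force: [0.2, 0.8, -0.9]
width: 0.125
gripper_force: 59.8
t 7.45 eef [584.  245.5 158.7] dp [-42.3   1.1 -91.3] h -1.312 yaw 0.0008313157502222168 F [ 0.2  0.8 -0.9] w 0.125 q [ 0.64  0.45  0.2   0.   -1.32 -0.39]
```

View pics/wr3c.png

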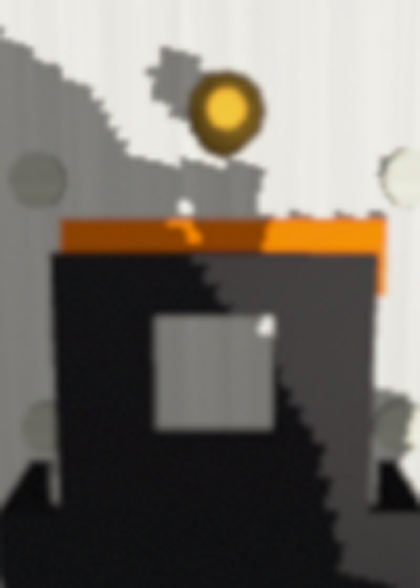

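The stud tip is at crop (226,108). The eye spans x 153–274 and y 314–432.

```bash
python3 - <<'E'
from h import *
np.set_printoptions(precision=2,suppress=True)
n=lambda x,y:(210+(x+.5)/4.2-.5,60+(y+.5)/4.2-.5)
s=get_state(); R=Ro.from_quat(s['tool_rot']).as_matrix()
zt=world('wrist',[(235,150),(235,145),(280,145),(280,155)])[:,2]; print(zt)
t=world('wrist',n(226,108),z=135)[0]
for z in (s['eef_pos'][2]-7,np.mean(zt)):
  a,b,l,r=[world('wrist',n(*q),z=z)[0] for q in((213.5,314),(213.5,432),(153,373),(274,373))]
  e=(a+b+l+r)/4; print(t,e,np.linalg.norm(a-b),np.linalg.norm(l-r),'shift',R.T@(t-e))
E
```

```text
[150.89 150.63 150.15 151.32]
[602.52 161.83 135.  ] [595.87 193.18 151.57] 14.651609767723828 14.967814999486045 shift [32.02  1.62 16.54]
[602.52 161.83 135.  ] [595.84 193.31 150.75] 14.732390554719464 15.050339165392208 shift [32.15  1.62 15.72]
```

```bash
python3 -m creep '{"dp":[[6,0.5,0],[14,1,0],[22,1.3,0],[28,1.6,0],[32,1.6,0],[32,1.6,0],[32,1.6,0],[32,1.6,0]],"yaw":[0,0,0,0,0,0,0,0]}'
python3 - <<'E'
from h import *
delta([602.5,161.8,250],-2.884+np.pi/2)
p,d=snap('wrist'); b=(220,110,300,190)
save(p,'wr4c',b,6)
E
```

```text
time: 8.17
eef_pos: [590.0, 213.6, 157.2]
tool_rot: [0.792, -0.61, -0.0, -0.0]
ft_force: [-0.1, 0.0, -1.8]
width: 0.128
gripper_force: 59.8
t 8.17 eef [590.  213.6 157.2] dp [ 53.3   1.2 -92.8] h -1.313 yaw 0.0003233453137192477 F [-0.1  0.  -1.8] w 0.128 q [ 0.6   0.44  0.18 -0.   -1.32 -0.34]
```

View pics/wr4c.png

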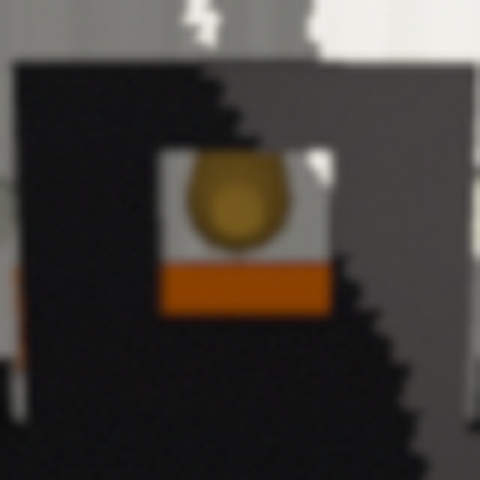

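```bash
python3 - <<'E'
from h import *
np.set_printoptions(precision=2,suppress=True)
n=lambda x,y:(220+(x+.5)/6-.5,110+(y+.5)/6-.5)
s=get_state(); R=Ro.from_quat(s['tool_rot']).as_matrix()
t=world('wrist',n(238,210),z=135)[0]
for z in (s['eef_pos'][2]-7,150):
  a,b,l,r=[world('wrist',n(*q),z=z)[0] for q in((245,150),(245,317),(158,233),(332,233))]
  e=(a+b+l+r)/4; print(t,e,np.linalg.norm(a-b),np.linalg.norm(l-r),'shift',R.T@(t-e))
E
```

```text
[602.46 161.59 135.  ] [601.87 161.3  150.25] 14.510706977078929 15.06128184215983 shift [-0.13 -0.65 15.25]
[602.46 161.59 135.  ] [601.86 161.33 150.  ] 14.53540226004057 15.086914129921176 shift [-0.09 -0.65 15.  ]
```

```bash
python3 -m creep '{"dp":[[0,-0.6,0],[0,-0.6,3],[0,-0.6,7],[0,-0.6,11],[0,-0.6,15],[0,-0.6,19],[0,-0.6,22],[0,-0.6,24],[0,-0.6,24],[0,-0.6,24]],"yaw":[0,0,0,0,0,0,0,0,0,0]}'
python3 -c "
from h import *
delta([602.5,161.8,250],-2.884+np.pi/2)"
```

```text
time: 9.05
eef_pos: [590.6, 213.6, 133.3]
tool_rot: [0.792, -0.61, 0.0, 0.0]
ft_force: [0.3, -0.3, -0.7]
width: 0.124
gripper_force: 59.8
t 9.05 eef [590.6 213.6 133.3] dp [  53.1    1.8 -116.7] h -1.313 yaw 0.00041309511174913993 F [ 0.3 -0.3 -0.7] w 0.124 q [ 0.6   0.45  0.14  0.   -1.26 -0.34]
```

```bash
python3 -m creep '{"dp":[[0,0,2],[0,0,4],[0,0,6],[0,0,6],[0,0,6],[0,0,6]],"yaw":[0,0,0,0,0,0]}'
python3 -m creep '{"dp":[[0,0,0],[0,0,0],[0,0,0],[0,0,0],[0,0,0],[0,0,0],[0,0,0],[0,0,0]],"yaw":[0,0,0,0,0,0,0,0]}' 0
python3 -m creep '{"dp":[[0,0,-5],[0,0,-15],[0,0,-28],[0,0,-42],[0,0,-56],[0,0,-68],[0,0,-75],[0,0,-75],[0,0,-75]],"yaw":[0,0,0,0,0,0,0,0,0]}'
python3 - <<'E'
from h import *
delta([576,271,250],-2.884+np.pi/2)
p,d=snap('wrist'); q,_=snap('side')
im=np.zeros((576,780,3),np.uint8); im[:288,:384]=cv2.resize(p,(384,288))
im[:288,384:780]=cv2.resize(q[195:295,165:302],(396,288),interpolation=cv2.INTER_CUBIC)
im[288:,:384]=cv2.resize(p[100:292,130:386],(384,288),interpolation=cv2.INTER_CUBIC)
f,_=snap('scene'); im[288:,384:780]=cv2.resize(f[210:310,200:337],(396,288),interpolation=cv2.INTER_CUBIC)
cv2.imwrite('pics/m5.png',im[:,:,::-1])
E
```

```text
time: 9.55
eef_pos: [590.7, 213.7, 127.3]
tool_rot: [0.792, -0.61, 0.0, -0.0]
ft_force: [-0.4, 0.7, -0.6]
width: 0.125
gripper_force: 59.8
time: 10.22
eef_pos: [590.6, 213.7, 127.3]
tool_rot: [0.792, -0.61, 0.0, 0.0]
ft_force: [-0.3, -0.4, 0.6]
width: 0.498
gripper_force: 0.0
time: 10.97
eef_pos: [590.7, 213.8, 202.7]
tool_rot: [0.792, -0.61, 0.0, -0.0]
ft_force: [0.9, -0.8, -0.3]
width: 0.503
gripper_force: 0.0
t 10.97 eef [590.7 213.8 202.7] dp [-59.1  -0.4 -47.3] h -1.313 yaw 0.00035461826680105446 F [ 0.9 -0.8 -0.3] w 0.503 q [ 0.6   0.42  0.27 -0.   -1.42 -0.34]
```

View pics/m5.png

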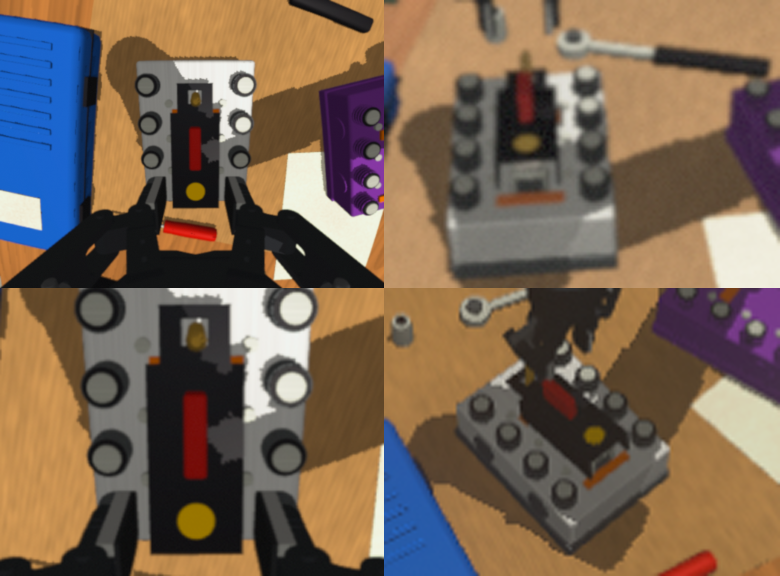

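The guard rests tilted, with its eye on the stud and its yellow-dot end up on the rollers. The dot is at wrist pixel ~(260,255).

```bash
python3 - <<'E'
from h import *
t=world('wrist',(259.5,254.8),z=115)[0]; print(t, world('wrist',(259.5,254.8)))
delta([t[0],t[1],125])
E
```

```text
[575.46942709 266.94301924 115.        ] [[576.10006381 264.49870817 119.37596167]]
t 11.12 eef [590.2 213.5 201.3] dp [-55.4   0.4  76.3] h -1.313 yaw None F [-0.3 -0.4  0.8] w 0.498 q [ 0.6   0.42  0.27 -0.   -1.42 -0.34]
```

```bash
python3 -m creep '{"dp":[[-8,0,0],[-22,0,0],[-36,0,0],[-48,0,10],[-55,0,25],[-55,0,40],[-55,0,52],[-55,0,60],[-55,0,60],[-55,0,60]],"yaw":[0,0,0,0,0,0,0,0,0,0]}' -1 60
python3 -m creep '{"dp":[[0,0,3],[0,0,6],[0,0,9],[0,0,12],[0,0,15],[0,0,18],[0,0,20],[0,0,20]],"yaw":[0,0,0,0,0,0,0,0]}'
python3 -c "
from h import *
delta([575.5,267,110])"
```

```text
time: 11.95
eef_pos: [576.3, 267.3, 141.9]
tool_rot: [0.792, -0.61, 0.0, 0.0]
ft_force: [-0.6, -0.2, 1.4]
width: -0.002
gripper_force: 0.0
time: 12.62
eef_pos: [576.3, 266.7, 121.6]
tool_rot: [0.792, -0.61, -0.0, 0.0]
ft_force: [-0.5, -0.7, -0.1]
width: -0.004
gripper_force: 0.0
t 12.62 eef [576.3 266.7 121.6] dp [-0.5  0.7 11.6] h -1.313 yaw None F [-0.5 -0.7 -0.1] w -0.004 q [ 0.68  0.47  0.15 -0.   -1.25 -0.42]
```

```bash
python3 -m creep '{"dp":[[0,0,1],[0,0,2],[0,0,3],[0,0,4],[0,0,5],[0,0,5]],"yaw":[0,0,0,0,0,0]}'
python3 -m creep '{"dp":[[0,0,1],[0,0,2],[0,0,3],[0,0,3]],"yaw":[0,0,0,0]}'
```

```text
time: 13.12
eef_pos: [577.7, 267.5, 119.4]
tool_rot: [0.792, -0.61, 0.001, -0.002]
ft_force: [-1.3, 0.4, 6.9]
width: 0.002
gripper_force: 3.4
time: 13.45
eef_pos: [578.0, 268.0, 116.8]
tool_rot: [0.792, -0.61, 0.001, -0.003]
ft_force: [-1.0, 1.2, 7.6]
width: -0.001
gripper_force: 3.7
```

```bash
python3 -m creep '{"dp":[[0,0,1],[0,0,2],[0,0,3],[0,0,4],[0,0,4]],"yaw":[0,0,0,0,0]}'
python3 -m creep '{"dp":[[0,0,1],[0,0,2],[0,0,3],[0,0,4],[0,0,4]],"yaw":[0,0,0,0,0]}'
```

```text
time: 13.87
eef_pos: [576.3, 266.8, 109.9]
tool_rot: [0.792, -0.61, -0.0, 0.0]
ft_force: [-0.9, -0.1, -0.2]
width: -0.004
gripper_force: 0.0
time: 14.28
eef_pos: [576.4, 266.6, 105.7]
tool_rot: [0.792, -0.61, -0.0, 0.0]
ft_force: [0.1, -0.1, -0.1]
width: -0.002
gripper_force: 0.0
```

```bash
python3 -m creep '{"dp":[[0,0,1],[0,0,2],[0,0,3],[0,0,4],[0,0,4],[0,0,4]],"yaw":[0,0,0,0,0,0]}'
```

```text
time: 14.78
eef_pos: [576.8, 266.9, 105.0]
tool_rot: [0.792, -0.61, 0.001, -0.001]
ft_force: [-5.8, -2.1, 12.2]
width: 0.001
gripper_force: 6.2
```

```bash
python3 -m creep '{"dp":[[0,0,0],[0,0,0],[0,0,0],[0,0,0],[0,0,0],[0,0,0]],"yaw":[0,0,0,0,0,0]}'
python3 - <<'E'
from h import *
p,_=snap('wrist'); q,_=snap('side'); f,_=snap('scene')
im=np.zeros((576,780,3),np.uint8); im[:288,:384]=cv2.resize(p,(384,288))
im[:288,384:780]=cv2.resize(q[195:295,165:302],(396,288),interpolation=cv2.INTER_CUBIC)
im[288:,:384]=cv2.resize(p[100:292,130:386],(384,288),interpolation=cv2.INTER_CUBIC)
im[288:,384:780]=cv2.resize(f[210:310,200:337],(396,288),interpolation=cv2.INTER_CUBIC)
cv2.imwrite('pics/m6.png',im[:,:,::-1]); print(get_state()['ft_force'])
E
```

```text
time: 15.28
eef_pos: [576.8, 266.9, 105.0]
tool_rot: [0.792, -0.61, 0.001, -0.001]
ft_force: [-5.0, -0.6, 12.8]
width: 0.003
gripper_force: 6.1
[-5.51233158 -0.73602347 12.4364835 ]
```

View pics/m6.png

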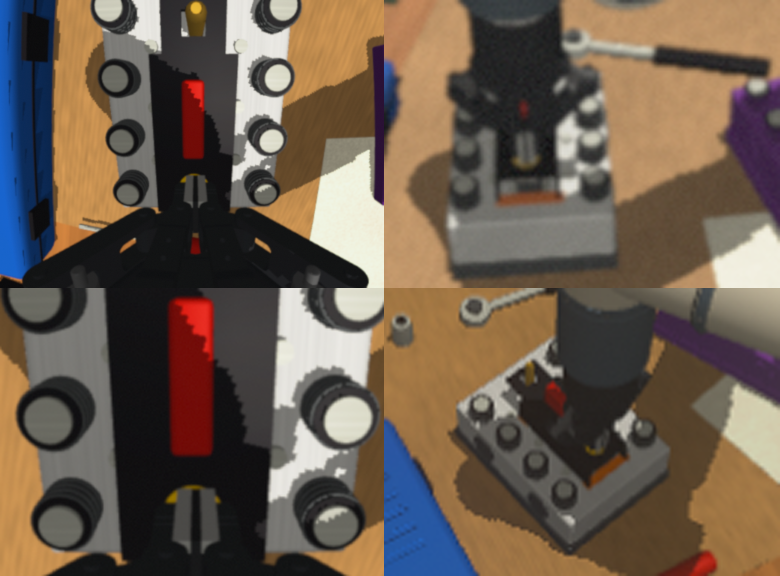

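The guard is flush, the stud stands through the eye, and the shut fingers press on the yellow dot with about 12.5 N.

```bash
python3 -c "
from workcell import *
print(finish_job())"
```

```text
the job is handed in; nothing more can be done
None
```

The job is handed in: the black guard hung by its eye on the stud, then snapped past the rollers; it looks flush on both pads, the arm still presses the yellow dot at about 12 N, and `finish_job()` returned no verdict.

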